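# Fetch the weighing beaker from behind the storage containers

## Task

The small steel beaker is wanted on the balance, but in the steel tray it is hemmed in by three tall containers: the vacuum flask, the square tin and the screw-top jar. First stand all three on the wooden board, then set the beaker upright in the middle of the balance's pan, and after that put the three containers back upright in the tray, each on the very spot where it stood at the start (within about a centimetre). Set each thing down without dropping it, and leave the dish and the lidded pot in the tray where they are.

Things in the scene. Friction and masses are not known exactly. Their poses are not given: they have to be found in the camera images.
- tray: Fixed shallow steel tray, 240 (its x) x 270 (its y) x 18 mm high, inner floor 4 mm above the table. Origin: centre of its underside; x points to its rear edge (away from the robot), z up. The beaker stands near its centre; flask, tin and jar, in any order, stand round it: one in front, one on either side, each 72 mm from the beaker and 85 to 90 mm from the next (centres, within 7 mm).
- flask: Loose steel vacuum flask with a dark screw cup as its top: a straight upright cylinder, 58 mm diameter, 165 mm tall, about 0.35 kg. Origin: centre of its underside; z up along its axis. Can be gripped by the diameter at any height. Starts on the tray floor, on the spot to which it must return.
- tin: Loose square aluminium tin with a closed lid: 58 x 58 mm in plan (x and y square to its flat sides), 135 mm tall, about 0.28 kg. Origin: centre of its underside; z up. Grip across two facing flat sides, at any height. Starts on the tray floor, turned up to 0.25 rad from the tray, on the spot to which it must return (its turn does not matter).
- jar: Loose round white plastic jar with a ribbed screw cap: body 60 mm diameter up to 92 mm height, cap 64 mm diameter from 98 to 128 mm height (its flat top), about 0.25 kg. Origin: centre of its underside; z up. Grip by the diameter of cap or body. Starts on the tray floor, on the spot to which it must return.
- beaker: Loose open round steel beaker: 56 mm outer diameter at the rim, 54 mm at the foot, 72 mm tall, wall 3 mm, small pouring lip, about 0.13 kg. Origin: centre of its underside; z up along its axis. Stands on the tray floor among the three tall containers, which leave no room for a gripper until they are cleared away.
- board: Fixed wooden board lying on the table, empty at the start, 320 (its x) x 160 (its y) x 12 mm thick. Origin: centre of its underside; z up. Lies left or right of the tray, its x roughly along the world's x. The three containers go on it, anywhere, while the beaker is fetched; along its x there is room for all three at 95 mm spacing.
- balance: Fixed white electronic balance on the other side of the tray from the board: housing 260 (its x) x 180 (its y) x 54 mm high, display at its front (-x, towards the robot), a square steel pan on top. Origin: centre of its underside; z up.
- pan (a point): Centre of the top face of the balance's square steel pan (136 x 136 mm, 72 mm above the table, 35 mm behind the balance's centre along the balance's x). The beaker goes here. The pan does not sink under load; the axes are those of the balance.
- dish: Loose small shallow steel dish, 56 mm diameter, 26 mm tall, in a rear corner of the tray. Bystander: leave it. Origin: centre of its underside.
- pot: Loose small white porcelain pot with a knobbed lid, 54 mm diameter, 58 mm tall, in the other rear corner of the tray. Bystander: leave it. Origin: centre of its underside.
Mind the look-alikes: they are no part of the job. Leave any red look-alike of the flask alone.

How it is judged:
On the way, in this order (a step that is already met when the one before it is completed fails the run):
1. flask, tin and jar all stand upright and released on the wooden board, with the beaker still in its place in the tray (distance of beaker from where it was at the start of the episode below 0.03 m and x of flask in the frame of board between -0.152 and 0.152 m and y of flask in the frame of board between -0.072 and 0.072 m and z of flask in the frame of board between 0.006 and 0.018 m and angle between each of flask, tin, jar's own z axis and vertical below 0.12 rad and contact force between the fingers and flask below 0.1 N and x of tin in the frame of board between -0.152 and 0.152 m and y of tin in the frame of board between -0.072 and 0.072 m and z of tin in the frame of board between 0.006 and 0.018 m and contact force between the fingers and tin below 0.1 N and x of jar in the frame of board between -0.152 and 0.152 m and y of jar in the frame of board between -0.072 and 0.072 m and z of jar in the frame of board between 0.006 and 0.018 m and contact force between the fingers and jar below 0.1 N), for 0.2 s.
2. the beaker stands released in the middle of the balance pan while the three containers are still on the board (horizontal distance between beaker and pan below 0.015 m and z of beaker in the frame of pan between -0.006 and 0.006 m and angle between beaker's own z axis and vertical below 0.1 rad and contact force between the fingers and beaker below 0.1 N and x of flask in the frame of board between -0.152 and 0.152 m and y of flask in the frame of board between -0.072 and 0.072 m and z of flask in the frame of board between 0.006 and 0.018 m and angle between each of flask, tin, jar's own z axis and vertical below 0.12 rad and contact force between the fingers and flask below 0.1 N and x of tin in the frame of board between -0.152 and 0.152 m and y of tin in the frame of board between -0.072 and 0.072 m and z of tin in the frame of board between 0.006 and 0.018 m and contact force between the fingers and tin below 0.1 N and x of jar in the frame of board between -0.152 and 0.152 m and y of jar in the frame of board between -0.072 and 0.072 m and z of jar in the frame of board between 0.006 and 0.018 m and contact force between the fingers and jar below 0.1 N), for 0.2 s.
At the end, for the whole second after the job is handed in: The beaker stands upright (within 0.1 rad) on the balance pan, within 15 mm of the pan's centre; flask, tin and jar stand upright (within 0.1 rad) in the tray, each within 15 mm of its own start position; all at rest (horizontal distance between beaker and pan below 0.015 m and z of beaker in the frame of pan between -0.006 and 0.006 m and angle between each of beaker, flask, tin, jar's own z axis and vertical below 0.1 rad and distance of each of flask, tin, jar from where it was at the start of the episode below 0.015 m and linear speed of each of flask, tin, jar, beaker below 0.02 m/s); the robot touches nothing.
It fails at once if the dish or the lidded pot in the tray is shifted by more than 20 mm or tipped (distance of any of dish, pot from where it was at the start of the episode above 0.02 m or angle between any of dish, pot's own z axis and vertical above 0.3 rad).
It fails at once if one of the containers or the beaker is tipped over (angle between any of flask, tin, jar, beaker's own z axis and vertical above 0.7 rad).
It fails at once if the flask, tin, jar or beaker is dropped: it falls faster than 0.5 m/s out of the fingers' hold ((linear speed of flask above 0.5 m/s and contact force between the fingers and flask below 0.1 N) or (linear speed of tin above 0.5 m/s and contact force between the fingers and tin below 0.1 N) or (linear speed of jar above 0.5 m/s and contact force between the fingers and jar below 0.1 N) or (linear speed of beaker above 0.5 m/s and contact force between the fingers and beaker below 0.1 N)).
It also fails if it takes over 131 s, if anything falls off the work surface, if the arm or the gripper's body presses on something with over 40 N, if the wrist force passes 120 N, or if a joint passes its speed limit or range.

## Robot

A 6-joint arm with a two-finger parallel gripper is mounted at the origin on the work surface. World frame = base frame: x ahead of the robot, y to its left, z up, the work surface at z = 0. Lengths are in m, angles in rad, forces in N, time in s.
With the tool pointing down it reaches from about 0.375 to 0.975 m from the base axis. Payload 3.8 kg.
Tool frame: the origin (TCP) lies midway between the tips of the shut fingers; the grasp point (between the pads) lies 19 mm behind it; z points along the fingers, y is the line along which they close (so a half turn about z gives the same grasp; the last joint's range is limited). The gripper opens to 88 mm and grips with 3 to 60 N. Pads are 18 mm wide; open, the fingers measure 123 mm over their backs; the gripper's body (75 mm by 187 mm) begins 45 mm behind the grasp point.
Start: joints at [-1.385, 0.264, 1.604, -0, 1.274, -0.037], TCP at [0.149, -0.658, 0.239] pointing down, gripper open.
Joint ranges: [-2.63, 2.63], [-0.94, 2.18], [0.31, 2.57], [-1.31, 4.45], [0, 2.66], [-2.55, 2.55]. Speed limits (rad/s): [2.57, 2.57, 3.14, 3.14, 3.14, 3.14].

## Interface

Orientations are given as a rotation vector (axis times angle).
In Python, from cell import manip, inverse_kinematics, cams, order gives the robot as it stands. Calls block until the motion is done:
- manip.move_pose(position, orientation): joint-space move of the TCP to a pose.
- manip.move_linear(position, rate=0.15, rot=None): straight line of the TCP; rot=None keeps the orientation; rate is the mean speed in m/s.
- manip.set_joints(angles): joint-space move.
- manip.set_gripper(opening, force=None): finger opening in m; force is the grip in N (None keeps the last); returns when the fingers have stopped.
- manip.dwell(seconds).
- inverse_kinematics(position, orientation): joint angles nearest the present ones, or None.
- manip.state(): the state.
- cams.capture(name): name is "scene" or "top" or "wrist"; returns a dict with "image" (384x512x3 uint8, blue, green, red), "z_map" (384x512 float32, m along the optical axis (not along the pixel's ray), 0 where there is no reading), "intrinsics" (3x3 intrinsics, pixels), "position" and "orientation" of the camera in the world; the wrist camera has in their place "T_tool_cam" (4x4, takes a point from camera to tool coordinates, whose origin is the TCP and whose axes are the flange's). Camera axes: x right, y down, z forward; pixel columns grow to the right and rows downward; lengths in m; the calibration is good to about 2 mm. A picture is of the moment at which its call begins: read the wrist's pose just before it.
A pose or a line that the arm cannot do raises manip.IKError and nothing moves.
- order.close_job(): hands the job in; it is judged then, once.
The state is a dict: "clock": time; "joint_pos": joint angles; "joint_velocities": joint speeds; "tau": joint torques, N m; "tool_pos": TCP position; "tcp_rot": TCP orientation; "contact_force": force on the tool from outside, world axes, zero at the start; "moment": the same for the moment, N m; "gripper_width": finger opening in m; "grasp_force": force on a finger pad.
Only numpy, scipy, OpenCV 4.12 (cv2) and the standard library are available. Lean on these libraries where they do the work, as an engineer would, in place of code of your own. Each camera call takes 0.05 s, during which the arm holds its last target. There are 200 camera calls.

## Working session

There is one attempt and no reset: what is moved stays moved. The work goes in short steps, each a Python script; the robot and the scene stay as the last script left them, time stands still between calls to the robot, and variables do not carry over. Pictures are saved under pics/ and viewed, at most 14 in all, crops included, and the job is handed in when it is done.

```bash
ls; mkdir -p pics; cat > h.py <<'E'
import numpy as np, cv2
from cell import manip, inverse_kinematics, cams, order
from scipy.spatial.transform import Rotation as R
def Rm(o):
    o=np.array(o,float)
    if o.shape==(3,3): return o
    return R.from_rotvec(o).as_matrix() if o.size==3 else R.from_quat(o).as_matrix()
def cloud(c):
    K=np.array(c["intrinsics"]);z=c["z_map"];v,u=np.mgrid[:z.shape[0],:z.shape[1]]
    P=np.stack([(u-K[0,2])/K[0,0]*z,(v-K[1,2])/K[1,1]*z,z],-1)
    W=P@Rm(c["orientation"]).T+np.array(c["position"]); W[z==0]=np.nan
    return W
E
python3 - <<'E'
from h import *
for n in("top","scene"):
    c=cams.capture(n); cv2.imwrite(f"pics/{n}0.png",c["image"]); np.savez(f"{n}0.npz",**c)
    print(n,c["position"],c["orientation"],c["intrinsics"])
    W=cloud(c); print(np.nanmin(W,(0,1)),np.nanmax(W,(0,1)))
print(manip.state())
E
```

```text
pics
top [0.40524698 0.08299363 1.0174879 ] [-2.134754    2.15921913 -0.17365031] [[366.60926234   0.         253.97323896]
 [  0.         366.60926234 188.97113189]
 [  0.           0.           1.        ]]
[ 0.03941512 -1.31297112 -0.76727522] [1.62288036 1.38221596 0.40485558]
scene [1.03886324 0.21479069 0.96667669] [-1.69117926 -2.19783425  0.59133317] [[384.3304674    0.         259.03123544]
 [  0.         384.3304674  192.60878806]
 [  0.           0.           1.        ]]
[-0.59043355 -1.2200927  -0.76496548] [1.21538133 1.21109571 0.3825198 ]
{'clock': 0.1, 'joint_pos': array([-1.38489119e+00,  2.64686136e-01,  1.60520463e+00,  8.28965856e-06,
        1.27370133e+00, -3.69435360e-02]), 'joint_velocities': array([-0.00137175, -0.00063135, -0.00260226, -0.00072874, -0.00057223,
        0.00104554]), 'tau': array([-1.45664319e-05, -5.03615141e+01, -3.58072793e+01,  7.30023254e-02,
        2.33458460e-02, -5.46903493e-05]), 'tool_pos': array([ 0.14903698, -0.65769753,  0.23752462]), 'tcp_rot': array([-3.12012908e+00, -3.49100425e-01,  2.21153651e-04]), 'contact_force': array([ 0.13428501, -0.43187011, -0.00149457]), 'moment': array([ 0.02078923,  0.0134174 , -0.01044138]), 'grasp_force': 0.0, 'gripper_width': 0.08804729318316286}
```

View pics/top0.png

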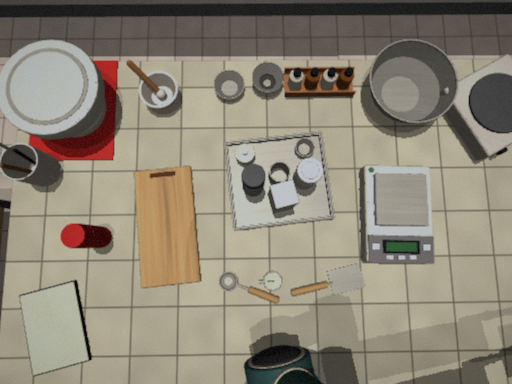

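View pics/scene0.png

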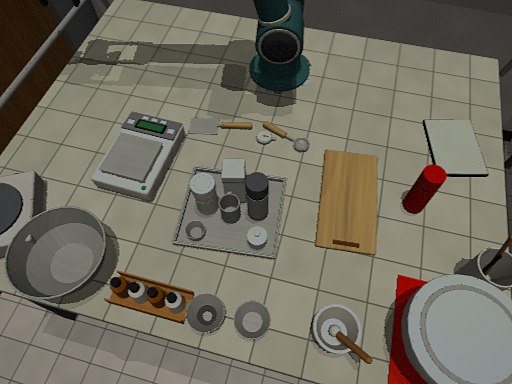

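The top view shows the flask (253,178), jar (309,172), tin (284,195) and beaker (279,173) in the tray. The board is on the left (167,226) and the balance on the right (400,215). The red flask at (85,237) is a look-alike. Next I'll measure the top faces from depth.

```bash
cat > m.py <<'E'
from h import *
def face(W,box,z0,z1):
    # box: u0,v0,u1,v1 ; points within height band
    u0,v0,u1,v1=box; P=W[v0:v1,u0:u1].reshape(-1,3)
    P=P[np.isfinite(P[:,0])]; return P[(P[:,2]>z0)&(P[:,2]<z1)]
def rep(n,P):
    q=P[:,:2].astype(np.float32); (c,r)=cv2.minEnclosingCircle(q); rc=cv2.minAreaRect(q)
    print(n,len(P),"med",np.median(P,0).round(4),"mean",q.mean(0).round(4),"circ",np.round(c,4),round(r,4),"rect",np.round(rc[0],4),np.round(rc[1],4),round(rc[2],1))
E
python3 - <<'E'
from m import *
W=cloud(dict(np.load("top0.npz")))
B={"flask":((235,155,275,205),.158,.18),"tin":((265,175,305,218),.128,.146),"jar":((290,150,330,195),.12,.14),
"beaker":((265,155,295,185),.068,.085),"dish":((292,136,318,160),.02,.05),"pot":((232,142,258,168),.04,.07),
"board":((125,155,210,295),.006,.022),"pan":((370,165,430,235),.066,.08),"bal":((355,155,440,270),.045,.085),"rim":((215,125,340,235),.013,.024)}
for n,(b,a,z) in B.items():
    P=face(W,b,a,z); 
    if len(P): rep(n,P)
c=dict(np.load("scene0.npz"));W=cloud(c)
for n,(b,a,z) in {"flask":((240,165,275,225),.158,.18),"tin":((215,150,250,185),.128,.146),"jar":((185,165,222,215),.12,.14),"beaker":((215,190,243,225),.068,.085),
"board":((310,145,385,255),.006,.022),"pan":((95,125,165,190),.066,.08)}.items():
    P=face(W,b,a,z); 
    if len(P): rep("S "+n,P)
c=dict(np.load("top0.npz"));cv2.imwrite("pics/crop.png",cv2.resize(c["image"][125:240,215:345],None,fx=6,fy=5,interpolation=cv2.INTER_CUBIC))
E
```

```text
flask 453 med [0.5684 0.076  0.1684] mean [0.5687 0.0769] circ [0.5694 0.0768] 0.0283 rect [0.5696 0.077 ] [0.0555 0.0544] 0.1
tin 633 med [0.5289 0.0009 0.1387] mean [ 5.298e-01 -1.000e-04] circ [ 0.5336 -0.0147] 0.0538 rect [ 0.5348 -0.0132] [0.0642 0.0923] 15.8
jar 601 med [ 0.584  -0.0599  0.1319] mean [ 0.5826 -0.0585] circ [ 0.5691 -0.0487] 0.0555 rect [ 0.576  -0.0454] [0.0646 0.1079] 33.1
beaker 94 med [0.5949 0.0026 0.0749] mean [0.5964 0.0038] circ [ 5.953e-01 -1.000e-04] 0.0342 rect [0.5976 0.004 ] [0.0546 0.0606] 27.4
dish 121 med [ 0.6837 -0.0743  0.028 ] mean [ 0.6794 -0.071 ] circ [ 0.6749 -0.0688] 0.0275 rect [ 0.6756 -0.0691] [0.0537 0.0528] 81.9
pot 299 med [0.654  0.0985 0.0471] mean [0.6547 0.0988] circ [0.6555 0.0988] 0.027 rect [0.656  0.0985] [0.0491 0.0509] 89.4
board 6838 med [0.4573 0.3139 0.0117] mean [0.4596 0.3139] circ [0.4638 0.3156] 0.177 rect [0.4621 0.3327] [0.3204 0.1962] 5.7
pan 2672 med [ 0.5196 -0.3088  0.0712] mean [ 0.5202 -0.309 ] circ [ 0.5213 -0.31  ] 0.0942 rect [ 0.5212 -0.3098] [0.1377 0.1362] 88.1
bal 6522 med [ 0.4804 -0.3018  0.0576] m
[... 318 characters left out ...]
0.5716 0.0772] [0.0545 0.0553] 61.1
S tin 476 med [0.5331 0.0033 0.138 ] mean [0.5326 0.0032] circ [0.5311 0.0014] 0.0399 rect [0.5314 0.0021] [0.0597 0.06  ] 14.0
S jar 473 med [ 0.5921 -0.0614  0.131 ] mean [ 0.5918 -0.0621] circ [ 0.5892 -0.0637] 0.0337 rect [ 0.5898 -0.0627] [0.0648 0.0627] 65.3
S beaker 156 med [0.5861 0.0028 0.0736] mean [0.5893 0.0027] circ [0.5853 0.0043] 0.0413 rect [ 0.5911 -0.0011] [0.0718 0.0673] 6.7
S board 5574 med [0.4838 0.3165 0.0109] mean [0.4778 0.3163] circ [0.4654 0.3158] 0.1765 rect [0.4645 0.3146] [0.3213 0.16  ] 5.6
S pan 1868 med [ 0.5254 -0.3086  0.0711] mean [ 0.5243 -0.3084] circ [ 0.5221 -0.3096] 0.0934 rect [ 0.5217 -0.31  ] [0.1374 0.1367] 88.0
```

View pics/crop.png

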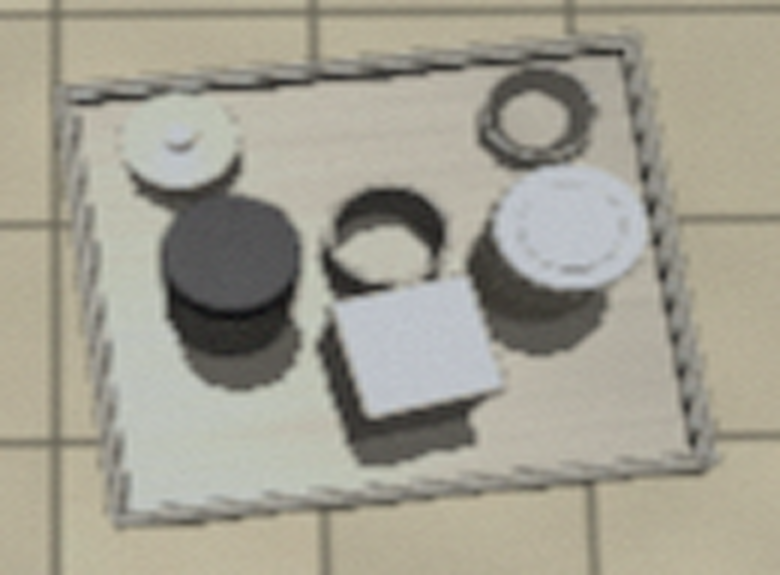

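The crop shows all the top faces clearly. The tin is centred near crop (415,350) and turned about 15°. I'll refine the tin and jar faces, then move the flask.

```bash
cat >> h.py <<'E'
def rv(a):
    y=np.array([np.cos(a),np.sin(a),0]);z=np.array([0,0,-1.]);x=np.cross(y,z)
    return R.from_matrix(np.stack([x,y,z],1)).as_rotvec()
HI=.335
def orient(p,a):
    best=None
    for k in(-np.pi,0,np.pi):
        q=inverse_kinematics(p,rv(a+k))
        if q is not None:
            s=abs(q[5])
            if best is None or s<best[0]: best=(s,rv(a+k))
    return best[1]
def st(t=""):
    s=manip.state();print(t,"t",round(s["clock"],1),"w",round(s["gripper_width"],4),"gf",round(s["grasp_force"],1),"F",np.round(s["contact_force"],1),"tcp",np.round(s["tool_pos"],4))
def pick(x,y,z,a,opening=.08,force=40,hi=HI):
    o=orient([x,y,hi],a); manip.set_gripper(opening); manip.move_pose([x,y,hi],o)
    manip.move_linear([x,y,z+.03],rate=.25); manip.move_linear([x,y,z],rate=.08)
    manip.set_gripper(0.03,force); st("gripped"); 
    manip.move_linear([x,y,z+.03],rate=.08); manip.move_linear([x,y,hi],rate=.25); st("lifted")
def place(x,y,z,a,opening=.08,hi=HI):
    o=orient([x,y,hi],a); manip.move_pose([x,y,hi],o)
    manip.move_linear([x,y,z+.03],rate=.2); manip.move_linear([x,y,z+.0005],rate=.04); st("down")
    manip.dwell(.2); manip.set_gripper(opening); manip.dwell(.2)
    manip.move_linear([x,y,z+.03],rate=.08); manip.move_linear([x,y,hi],rate=.3); st("released")
E
python3 - <<'E'
from m import *
W=cloud(dict(np.load("top0.npz")))
for n,b,a,z in(("tin",(265,175,305,218),.134,.146),("jar",(290,150,330,195),.127,.14),("beaker",(265,155,295,185),.068,.085)):
    u0,v0,u1,v1=b; S=W[v0:v1,u0:u1]; M=((S[...,2]>a)&(S[...,2]<z)).astype(np.uint8)
    k,L,s,_=cv2.connectedComponentsWithStats(M); i=1+s[1:,4].argmax(); rep(n,S[L==i])
o=np.array([.463,.315]);ax=np.array([np.cos(.098),np.sin(.098)])
for p in ([.5705,.077],[.531,.002],[.59,-.063],[.6,.006],o+.1*ax,o,o-.1*ax,[.5215,-.31]):
    for a in(.1,.1+np.pi/2): 
        for z in (.1,HI):
            q=orient([*p,z],a); print(np.round(p,3),a,z,np.round(inverse_kinematics([*p,z],q),2) if q is not None else None)
E
```

```text
tin 593 med [0.5286 0.0016 0.1388] mean [0.5281 0.0019] circ [0.5288 0.0016] 0.0396 rect [0.5284 0.0019] [0.0595 0.0596] 13.6
jar 524 med [ 0.5867 -0.0631  0.1318] mean [ 0.5876 -0.0632] circ [ 0.5884 -0.0634] 0.0328 rect [ 0.5878 -0.0639] [0.0629 0.0625] 44.5
beaker 91 med [0.5962 0.0034 0.0749] mean [0.5966 0.005 ] circ [0.5968 0.0065] 0.0281 rect [0.5962 0.0066] [0.0528 0.0541] 88.6
[0.57  0.077] 0.1 0.1 [ 0.09  0.2   1.95 -0.    0.99 -0.01]
[0.57  0.077] 0.1 0.335 [ 0.09  0.03  1.69 -0.    1.42 -0.01]
[0.57  0.077] 1.6707963267948966 0.1 [ 0.09  0.2   1.95 -0.    0.99  1.56]
[0.57  0.077] 1.6707963267948966 0.335 [ 0.09  0.03  1.69 -0.    1.42  1.56]
[0.531 0.002] 0.1 0.1 [-0.04  0.12  2.04 -0.    0.97 -0.14]
[0.531 0.002] 0.1 0.335 [-0.04 -0.06  1.78 -0.    1.42 -0.14]
[0.531 0.002] 1.6707963267948966 0.1 [-0.04  0.12  2.04 -0.    0.97  1.43]
[0.531 0.002] 1.6707963267948966 0.335 [-0.04 -0.06  1.78 -0.    1.42  1.43]
[ 0.59  -0.063] 0.1 0.1 [-0.15  0.23  1.91 -0.    0.99 -0.25]
[ 0.59  -0.063] 0.1 0.335 [-0.15  0.07  1.66 -0.    1.42 -0.25]
[ 0.59  -0.063] 1.6707963267948966 0.
[... 796 characters left out ...]
0.315] 1.6707963267948966 0.1 [ 0.55  0.18  1.98  0.    0.98 -1.12]
[0.463 0.315] 1.6707963267948966 0.335 [ 0.55  0.    1.72  0.    1.42 -1.12]
[0.363 0.305] 0.1 0.1 [ 0.65  0.02  2.16 -0.    0.97  0.55]
[0.363 0.305] 0.1 0.335 [ 0.65 -0.17  1.88 -0.    1.43  0.55]
[0.363 0.305] 1.6707963267948966 0.1 [ 0.65  0.02  2.16  0.    0.97 -1.02]
[0.363 0.305] 1.6707963267948966 0.335 [ 0.65 -0.17  1.88  0.    1.43 -1.02]
[ 0.522 -0.31 ] 0.1 0.1 [-0.58  0.26  1.88 -0.    1.   -0.68]
[ 0.522 -0.31 ] 0.1 0.335 [-0.58  0.09  1.63 -0.    1.42 -0.68]
[ 0.522 -0.31 ] 1.6707963267948966 0.1 [-0.58  0.26  1.88 -0.    1.    0.89]
[ 0.522 -0.31 ] 1.6707963267948966 0.335 [-0.58  0.09  1.63 -0.    1.42  0.89]
```

Measured spacings: flask–beaker 75 mm, tin–beaker 67, jar–beaker 70, flask–tin 85, tin–jar 88. All fit the given sizes. Moving the flask first.

```bash
cat >> h.py <<'E'
YB=.0985; BO=np.array([.464,.315]); BX=np.array([np.cos(YB),np.sin(YB)])
SP=dict(flask=(.5705,.077,.131,.10),tin=(.530,.002,.101,np.radians(13.8)),jar=(.5885,-.0632,.098,.10))
BD={n:(*(BO+d*BX),SP[n][2]+.008,YB+np.pi/2) for n,d in(("flask",.1),("tin",0),("jar",-.1))}
E
python3 - <<'E'
from h import *
pick(*SP["flask"],opening=.086)
place(*BD["flask"],opening=.086)
c=cams.capture("scene");cv2.imwrite("pics/s1.png",c["image"])
E
```

```text
gripped t 5.2 w 0.0574 gf 40.0 F [-1.7  0.6  2.4] tcp [0.5704 0.077  0.1313]
lifted t 6.6 w 0.0568 gf 40.0 F [ 0.3  0.6 -4.3] tcp [0.5695 0.0769 0.3329]
down t 9.6 w 0.0571 gf 40.0 F [-0.6 -1.4 -2.5] tcp [0.5634 0.3246 0.1395]
released t 11.8 w 0.0864 gf 0.0 F [ 0.7 -1.4 -0.5] tcp [0.5629 0.3245 0.333 ]
```

View pics/s1.png

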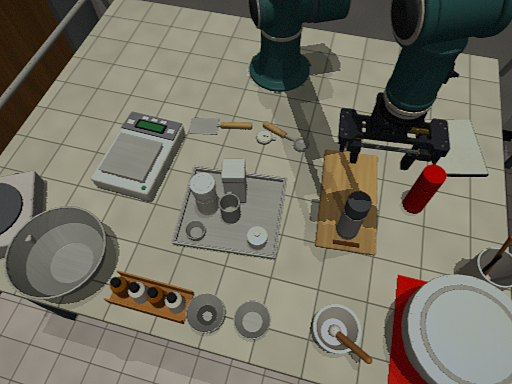

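The flask stands upright on the far end of the board (352,212). Next are the tin and the jar.

```bash
python3 - <<'E'
from h import *
for n in("tin","jar"):
    pick(*SP[n],opening=.086); place(*BD[n],opening=.086)
manip.move_pose([.50,-.2,.335],orient([.50,-.2,.335],.1))
for n in("top","scene"):
    c=cams.capture(n);cv2.imwrite(f"pics/{n}2.png",c["image"]);np.savez(f"{n}2.npz",**c)
from m import *
for n,b in(("top",(255,150,300,195)),("scene",(205,185,250,230))):
    rep(n,face(cloud(dict(np.load(n+"2.npz"))),b,.070,.085))
E
```

```text
gripped t 15.3 w 0.058 gf 39.8 F [-2.5 -0.6  2. ] tcp [0.5298 0.0019 0.1013]
lifted t 16.8 w 0.0576 gf 39.8 F [ 0.5  0.3 -3.1] tcp [0.529  0.002  0.3328]
down t 20.0 w 0.0576 gf 39.8 F [-0.4 -0.1 -1.2] tcp [0.4637 0.3147 0.1094]
released t 22.3 w 0.0858 gf 0.0 F [-0.9 -0.2 -0.2] tcp [0.4632 0.3145 0.3328]
gripped t 26.0 w 0.0628 gf 40.0 F [-1.4 -1.   2.3] tcp [ 0.5886 -0.0633  0.0984]
lifted t 27.5 w 0.063 gf 40.0 F [ 0.6  0.3 -3.7] tcp [ 0.5875 -0.063   0.3328]
down t 31.1 w 0.0627 gf 40.0 F [ 0.5 -2.2 -0.2] tcp [0.3645 0.3049 0.1065]
released t 33.4 w 0.0859 gf 0.0 F [-0.1  0.9  0.1] tcp [0.3638 0.3046 0.3329]
top 94 med [0.5885 0.0035 0.0755] mean [0.5929 0.0059] circ [0.594  0.0065] 0.0302 rect [0.5966 0.0065] [0.054  0.0543] 63.5
scene 98 med [0.5946 0.005  0.0747] mean [0.5962 0.0061] circ [0.5953 0.0079] 0.0306 rect [0.5974 0.0065] [0.0554 0.0558] 52.0
```

View pics/scene2.png

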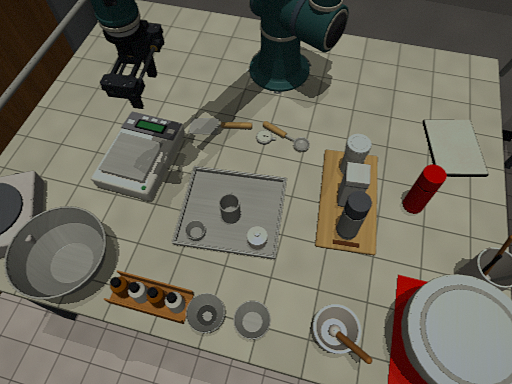

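All three containers stand on the board (357,150 / 357,180 / 352,212), and the beaker is still at (230,207). Both cameras put it at (0.597, 0.0065). Now moving the beaker to the pan.

```bash
python3 - <<'E'
from h import *
pick(.597,.0065,.030,.1,opening=.08,force=25)
place(.5215,-.31,.098,0.,opening=.08)
manip.move_pose([.45,.1,.335],orient([.45,.1,.335],.1))
from m import *
for n,b in(("top",(365,165,435,240)),("scene",(80,110,185,200))):
    c=cams.capture(n);cv2.imwrite(f"pics/{n}3.png",c["image"]);rep(n,face(cloud(c),b,.138,.16))
E
```

```text
gripped t 38.8 w 0.0552 gf 25.0 F [-0.4  0.2  1.7] tcp [0.5971 0.0065 0.0304]
lifted t 40.6 w 0.0552 gf 25.0 F [-0.6  0.3 -1.3] tcp [0.5961 0.0065 0.3328]
down t 43.9 w 0.0554 gf 25.0 F [-1.3  0.9  1.2] tcp [ 0.5213 -0.3099  0.0983]
released t 46.2 w 0.0798 gf 0.0 F [ 0.1 -0.1 -0.1] tcp [ 0.5207 -0.3095  0.3327]
top 132 med [ 0.52   -0.3132  0.1427] mean [ 0.5203 -0.3106] circ [ 0.5197 -0.3096] 0.0302 rect [ 0.5228 -0.309 ] [0.0549 0.0552] 61.9
scene 107 med [ 0.5239 -0.3092  0.1418] mean [ 0.5226 -0.3089] circ [ 0.521  -0.3078] 0.0312 rect [ 0.5214 -0.3096] [0.0556 0.0567] 68.6
```

View pics/scene3.png

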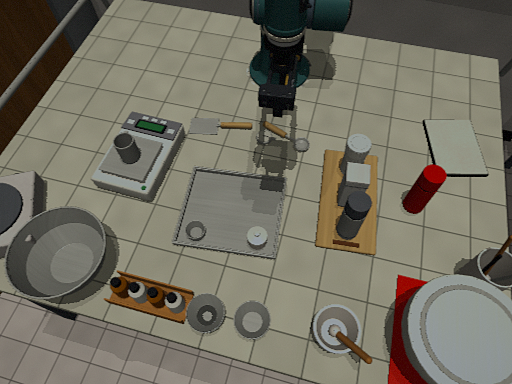

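The beaker stands upright in the middle of the pan, within 2 mm by both cameras. Now returning the containers.

```bash
python3 - <<'E'
from h import *
for n in("jar","tin","flask"):
    pick(*BD[n],opening=.086); place(*SP[n],opening=.086)
manip.move_pose([.3,-.45,.335],orient([.3,-.45,.335],.1))
from m import *
for k,B in(("top",{"flask":((235,155,275,205),.158,.18),"tin":((265,175,305,218),.134,.146),"jar":((290,150,330,195),.127,.14)}),("scene",{"flask":((240,165,275,225),.158,.18),"tin":((215,150,250,185),.134,.146),"jar":((185,165,222,215),.127,.14)})):
    c=cams.capture(k);cv2.imwrite(f"pics/{k}4.png",c["image"]);W=cloud(c)
    W0=cloud(dict(np.load(k+"0.npz")))
    for n,(b,a,z) in B.items():
        rep(k+" before "+n,face(W0,b,a,z)); rep(k+" after "+n,face(W,b,a,z))
st()
E
```

```text
gripped t 51.1 w 0.063 gf 40.0 F [ 0.2 -1.6  1.5] tcp [0.3648 0.3051 0.1065]
lifted t 52.6 w 0.0625 gf 40.0 F [ 0.1  0.6 -3.6] tcp [0.3637 0.3046 0.3329]
down t 56.2 w 0.0627 gf 40.0 F [-4.2 -0.2  2.7] tcp [ 0.5879 -0.0632  0.0986]
released t 58.5 w 0.0859 gf 0.0 F [-0.2  0.1 -1.2] tcp [ 0.5875 -0.063   0.3327]
gripped t 62.2 w 0.0583 gf 39.9 F [ 0.5 -1.4  0.9] tcp [0.4643 0.3149 0.1094]
lifted t 63.7 w 0.0576 gf 39.9 F [ 0.1  0.1 -4.1] tcp [0.4632 0.3145 0.3329]
down t 66.9 w 0.0579 gf 40.0 F [-4.   0.   2.6] tcp [0.5293 0.002  0.1014]
released t 69.3 w 0.086 gf 0.0 F [ 0.2 -0.2 -0.8] tcp [0.5291 0.002  0.3329]
gripped t 72.6 w 0.0572 gf 40.0 F [ 0.4 -1.2  1.2] tcp [0.5638 0.3247 0.1394]
lifted t 73.9 w 0.0572 gf 40.0 F [-1.2  0.8 -4.7] tcp [0.5627 0.3244 0.3328]
down t 76.9 w 0.0573 gf 40.0 F [-2.7 -1.1  0.2] tcp [0.5699 0.0769 0.1315]
released t 79.2 w 0.0864 gf 0.0 F [ 0.4 -0.1 -1. ] tcp [0.5697 0.0769 0.3331]
top before flask 453 med [0.5684 0.076  0.1684] mean [0.5687 0.0769] circ [0.5694 0.0768] 0.0283 rect [0.5696 0.077 ] [0.0555 0.0544] 0.1
top after flask 444 med [0.5682 0.
[... 891 characters left out ...]
07 0.0779] 0.0292 rect [0.5704 0.079 ] [0.0568 0.0538] 15.7
scene before tin 449 med [0.5317 0.003  0.1381] mean [0.5315 0.0026] circ [0.5311 0.0014] 0.0399 rect [0.5312 0.0021] [0.0598 0.0589] 12.6
scene after tin 457 med [0.5317 0.0031 0.1381] mean [0.5316 0.0028] circ [0.5305 0.0019] 0.0407 rect [0.5301 0.0023] [0.0609 0.0592] 14.2
scene before jar 429 med [ 0.5904 -0.0631  0.1312] mean [ 0.59  -0.063] circ [ 0.5894 -0.0642] 0.0335 rect [ 0.5894 -0.0627] [0.0638 0.0629] 67.4
scene after jar 434 med [ 0.588  -0.062   0.1312] mean [ 0.5883 -0.0618] circ [ 0.5873 -0.0624] 0.0329 rect [ 0.5876 -0.0621] [0.0635 0.0622] 4.3
 t 81.4 w 0.086 gf 0.0 F [ 0.3 -0.3  0.9] tcp [ 0.3008 -0.4495  0.335 ]
```

View pics/scene4.png

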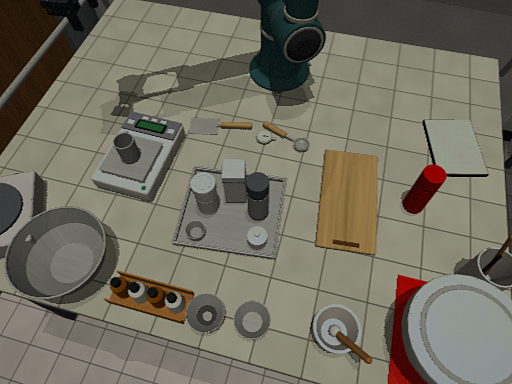

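All three are back upright in the tray within about 2 mm of their start spots. The beaker is on the pan (125,148) and the arm is clear, so I'm handing in.

```bash
python3 -c "
from h import *
print(order.close_job())"
```

```text
the job is handed in; nothing more can be done
None
```

I handed the job in at about 81 s: the beaker stands upright within about 2 mm of the pan's centre, and the flask, tin and jar are back upright in the tray within about 2 mm of their start spots; no verdict was returned.

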